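# Locate a drilled angle cleat on the pin of a weld jig

### The arm

A 7-joint arm with a two-finger parallel gripper is mounted at the origin on the work surface. World frame = base frame: x ahead of the robot, y to its left, z up, the work surface at z = 0. Lengths are in m, angles in rad, forces in N, time in s.
With the tool pointing down it reaches from about 0.425 to 0.875 m from the base axis. Payload 4.7 kg.
Tool frame: the origin (TCP) lies where the fingers leave the gripper's body, on its centre line; the fingertips stand 70 mm ahead of it and the grasp point (between the pads) lies 51 mm ahead of it; z points along the fingers, y is the line along which they close (so a half turn about z gives the same grasp; the last joint's range is limited). The gripper opens to 87 mm and grips with 3 to 60 N. Pads are 19 mm wide; open, the fingers measure 117 mm over their backs; the gripper's body (75 mm by 190 mm) begins 51 mm behind the grasp point.
Start: joints at [1.27, 0.321, -0.07, 1.45, 0.023, 1.371, -0.057], TCP at [0.201, -0.618, 0.292] pointing down, gripper open.
Joint ranges: [-2.86, 2.86], [-0.3, 2.09], [-1.38, 1.24], [0.06, 2.45], [-1.56, 4.7], [0.09, 2.05], [-2.69, 2.69]. Speed limits (rad/s): [2.57, 2.57, 3.14, 3.14, 3.14, 3.14, 3.14].

### API

Orientations are given as a rotation vector (axis times angle).
In Python, from bench import ctrl gives the robot as it stands.
- The arm moves only by the tool drive_tool, never from a script. Its argument "motion" is a list of rows, each a list of 3 entries, a list of its own where there are three numbers: the shift along the tool's x, y, z in cm, then the turn, a rotation vector about the tool's x, y, z in degrees, then the opening, from -1 (shut) to 1 (fully open). In form: [[[x, y, z], [ax, ay, az], claw], ...]. A call has 1 to 12 rows; each row shifts and turns the commanded pose from where the row before left it, along the tool's axes as they then stand; what a row does not reach is not made up. A row lasts 1/8 s, in which the tool goes at most 62.5 mm and 10.7 degrees, less where a joint would pass 70% of its speed; a pose out of reach is approached as far as the arm can. A call with a gripper value outside its range is refused whole. The fingers move at their own pace and stop on an object; "force" is the grip in N (left out, the last holds). Time passes only in rows, so rows that do not move let the fingers close. It gives the time, the measured TCP pose, the force, the opening and the grip force at its end, in the units of the state.
- ctrl.get_state(): the state, without advancing time (a new reading comes with each control period).
- ctrl.get_image(name): name is "side" or "top"; returns the picture (480x640x3 uint8, red, green, blue); there is no depth.
- ctrl.calibration(name): a dict with "K" (3x3 intrinsics, pixels), "origin" and "attitude" of the camera in the world. Camera axes: x right, y up, looking along -z (the intrinsics and any distortion apply to the point x, -y, -z); pixel columns grow to the right and rows downward; lengths in m; the calibration is good to about 2 mm. A picture is of the moment at which its call begins. calibration takes no time and is no camera call.
- ctrl.close_job(): hands the job in; it is judged then, once.
The state is a dict: "time": time; "joint_positions": joint angles; "qd": joint speeds; "joint_torque": joint torques, N m; "position": TCP position; "tool_rot": TCP orientation; "ft_force": force on the tool from outside, world axes, zero at the start; "torque": the same for the moment, N m; "grip_width": opening from 0.0 (shut) to 1.0 (fully open); "grip_force": force on a finger pad.
Only numpy, scipy, OpenCV 4.12 (cv2) and the standard library are available. Lean on these libraries where they do the work, as an engineer would, in place of code of your own. Each camera call takes 0.05 s, during which the arm holds its last target. There are 200 camera calls.

### The job

Load the drilled angle cleat into the weld jig: set it down on the jig bed with its heel to the fence and its hole short of the slot (on either side), then slide it along the fence until you feel the hole drop over the locating pin, and leave it lying flat on the bed with its heel along the fence. Feel for the pin gently: do not ram the cleat against it or slam it on the jig, and leave the other things on the bench where they are.

Things in the scene. Friction and masses are not known exactly. Their poses are not given: they have to be found in the camera images.
- jig: Weld jig, fixed: dark steel base plate 160 (x) by 260 (y) by 12 mm; its top is the bed. Origin: centre of its underside, on the bench; z up. Fence along the -x side (robot's side). On the +x side (x 47 to 73 mm) stand a V-rest 26 mm high in the middle and two bolt heads 10 mm high at y = -108 and +108 mm; the rest of the bed is clear but for the pin.
- jig_fence (a point): Middle of the fence's working face at bed height (12 mm above the bench); axes as the jig. The fence is a straight steel bar, 16 mm thick (from here to x = -16 mm), 14 mm high above the bed, reaching 110 mm either way in y. Its face looks to +x.
- jig_slot (a point): Middle of the bed's slot (17 mm wide, 58 mm long in y), at bed height; axes as the jig, x square away from the fence. In it stands the rigid locating pin, 16 mm diameter, 8 mm proud of the bed, its top 2 mm tapering to 12 mm. It is exactly 38 mm from the fence's face, but set by hand anywhere up to 20 mm either way along y: that is not measured.
- cleat_flange (a point): The drilled cleat, a loose steel angle 65 x 50 x 8 mm, 110 mm long, about 0.74 kg: centre of its upright leg, 25 mm above its underside. Upright leg: 8 mm thick (x), 110 mm long (y), 50 mm high. The flat leg, 8 mm thick, reaches +x, to 65 mm from the heel (outer face of the upright leg, x = -4 mm from here). Starts flat on the bench, z up, upright leg on the robot's side.
- cleat_hole (a point): Centre of the 18 mm round through hole of the drilled cleat, at the underside of its flat leg: +34 mm x, 0 y, -25 mm z from cleat_flange, so 38 mm from the heel and 55 mm from either end. Axes as the cleat. With the cleat home it is at bed height.
- blank_flange (a point): A bystander: another loose angle piece of the same section but only 80 mm long and without a hole (0.54 kg); centre of its upright leg, 25 mm up. Not to be used. The two angle pieces may have changed places.
- square: A bystander: magnetic welding square, loose, about 55 by 55 mm and 16 mm high; origin at its underside.
- brush: A bystander: wire brush with a wooden back, loose, 240 mm long, 26 mm high; origin at its underside.
- chipper: A bystander: slag hammer, loose, 260 mm long, 25 mm high; origin at its underside.
- gusset: A bystander: flat gusset plate with snipped corners, loose, about 110 by 100 by 10 mm; origin at its underside.
Not all that is in view belongs to the job. Leave any blue or green look-alike of the part that bears cleat_flange alone.

How it is judged:
By the outcome, as a careful person would: the job done as asked, in the order asked, and still so for the second after the job is handed in, with the robot touching nothing.
It also fails if it takes over 72 s, if anything falls off the work surface, if the arm or the gripper's body presses on something with over 40 N, if the wrist force passes 120 N, or if a joint passes its speed limit or range.

## Working session

There is one attempt and no reset: what is moved stays moved. The work goes in short steps, Python scripts to look and compute and a tool call to move; the robot and the scene stay as the last step left them, time stands still between calls to the robot, and variables do not carry over. Pictures are saved under pics/ and viewed, at most 10 in all, crops included, and the job is handed in when it is done.

Besides the shell and the picture viewer there is one more tool, called by a JSON object that holds its "op" and its "data". drive_tool: Moves the arm, as the interface text tells. Its arguments: {"type":"object","properties":{"motion":{"type":"array","items":{"type":"array"}},"force":{"type":"number"}},"required":["motion"]}

```bash
mkdir -p pics; ls; python3 - <<'E'
from bench import ctrl
import cv2
s=ctrl.get_state(); print({k:s[k] for k in("time","position","tool_rot","ft_force","grip_width")})
for n in("top","side"):
    print(n,ctrl.calibration(n)); cv2.imwrite(f"pics/{n}0.png",ctrl.get_image(n)[:,:,::-1])
E
```

```text
pics
{'time': 0.0, 'position': array([ 0.2010883 , -0.61765883,  0.29115845]), 'tool_rot': array([-3.10085612e+00, -4.92285962e-01,  6.16526539e-04]), 'ft_force': array([-0.23321987, -0.01964873,  0.44440863]), 'grip_width': 0.9977434032786004}
top {'K': array([[496.88499485,   0.        , 313.51144636],
       [  0.        , 496.88499485, 239.16848993],
       [  0.        ,   0.        ,   1.        ]]), 'origin': array([ 0.3744304 , -0.0310965 ,  1.10820073]), 'attitude': array([ 0.09817907, -0.13553902, -1.54656757])}
side {'K': array([[469.37070283,   0.        , 316.78242247],
       [  0.        , 469.37070283, 241.66040899],
       [  0.        ,   0.        ,   1.        ]]), 'origin': array([0.09381253, 0.79573641, 0.63246093]), 'attitude': array([ 0.30597226, -1.32516951, -2.36355287])}
```

View pics/top0.png

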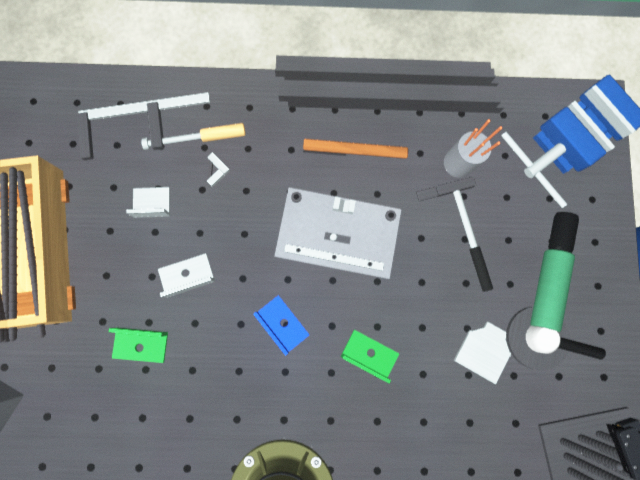

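View pics/side0.png

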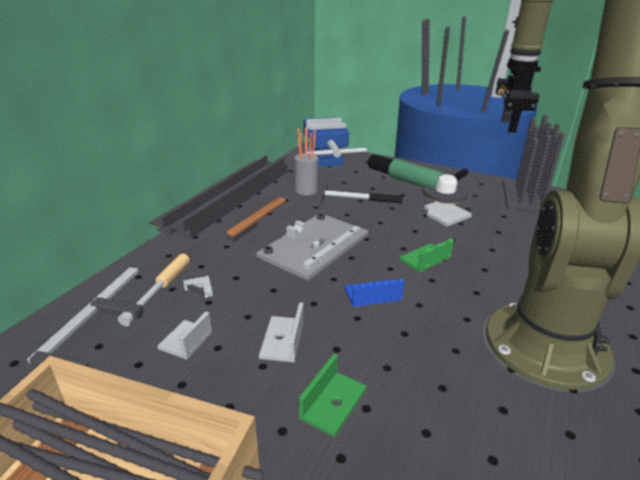

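The two bare-steel angle pieces in the top view are A at (186,275), which has a dark hole, and B at (149,201), which is shorter with no hole. The blue piece (282,323) and green pieces (139,346) and (371,354) are look-alikes. A fits the drilled cleat. The jig is at (338,233), with its fence on the robot's side and its pin near (333,237). Next I'll measure and make a crop to confirm.

```bash
cat > h.py <<'E'
import numpy as np, cv2
from scipy.spatial.transform import Rotation as R
from bench import ctrl
def cast(n,px,z):
    c=ctrl.calibration(n); px=np.atleast_2d(np.asarray(px,float))
    d=np.c_[px,np.ones(len(px))]@np.linalg.inv(c["K"]).T*[1,-1,-1]
    d=R.from_rotvec(c["attitude"]).apply(d); o=c["origin"]
    return o+d*((z-o[2])/d[:,2])[:,None]
def proj(n,p):
    c=ctrl.calibration(n); q=R.from_rotvec(c["attitude"]).inv().apply(np.atleast_2d(p)-c["origin"])*[1,-1,-1]
    q=q@c["K"].T; return q[:,:2]/q[:,2:]
E
python3 - <<'E'
from h import *
im=cv2.imread("pics/top0.png"); si=cv2.imread("pics/side0.png")
print("base",cast("top",[[283,475]],0.05))
def cr(a,x,y,w,h,k): return cv2.resize(a[y:y+h,x:x+w],None,fx=k,fy=k,interpolation=cv2.INTER_CUBIC)
a=cr(im,120,170,100,135,4); b=cr(im,265,180,145,105,2.7)
H=max(a.shape[0],b.shape[0]); p=lambda q:cv2.copyMakeBorder(q,0,H-q.shape[0],0,0,0)
cv2.imwrite("pics/c0.png",np.hstack([p(a),p(b)])); print(np.hstack([p(a),p(b)]).shape)
hsv=cv2.cvtColor(im,cv2.COLOR_BGR2HSV)
for t in (140,200):
  m=((hsv[...,2]>t)&(hsv[...,1]<45)).astype(np.uint8); m[:100]=0
  n,l,st,ce=cv2.connectedComponentsWithStats(m)
  for i in range(1,n):
    if st[i,4]>60: print(t,st[i],ce[i].round(1),cv2.minAreaRect(np.argwhere(l==i)[:,::-1].astype(np.float32)))
E
```

```text
base [[ 0.05365541 -0.00274972  0.05      ]]
(540, 792, 3)
140 [  78  100  132   20 1087] [137.  107.6] ((143.55224609375, 106.3608627319336), (11.446516036987305, 131.36798095703125), 81.76437377929688)
140 [568 100  47  52 586] [591.  126.1] ((591.1705322265625, 125.78235626220703), (62.36750030517578, 10.304197311401367), 49.398704528808594)
140 [ 590  100   50  127 1441] [625.5 146.6] ((630.2754516601562, 157.32081604003906), (135.14907836914062, 36.958065032958984), 70.20112609863281)
140 [162 131  39  13 267] [181.3 137.9] ((181.00001525878906, 138.0), (7.530697822570801, 38.81205368041992), 79.99201965332031)
140 [ 444  131   48   46 1176] [465.7 154.3] ((465.7547607421875, 151.85853576660156), (33.70362091064453, 52.158050537109375), 60.945396423339844)
140 [ 501  131   66   77 1162] [538.3 165.5] ((543.16064453125, 158.87332153320312), (95.85588836669922, 47.22163772583008), 42.273685455322266)
140 [141 137  11  13 103] [145.5 143.2] ((146.0, 143.0), (12.0, 10.0), 90.0)
140 [206 152  24  35 360] [216.3 169. ] ((211.763671875, 168.85394287109375), (25.684406280517578, 25.0020
[... 2261 characters left out ...]
9.91129302978516), 10.885527610778809)
200 [454 190  23  58 367] [464.6 218.9] ((464.5459899902344, 218.6444854736328), (59.168025970458984, 6.280647277832031), 72.34988403320312)
200 [ 158  254   55   43 1345] [184.8 274.2] ((182.89999389648438, 274.70001220703125), (27.195589065551758, 56.288543701171875), 71.56504821777344)
200 [ 455  322   56   62 2087] [485.  351.9] ((486.2459716796875, 349.92431640625), (47.25666046142578, 51.20771026611328), 27.89727020263672)
200 [526 327  34  26 700] [542.6 339.6] ((542.5, 339.5), (25.0, 33.0), 90.0)
200 [244 456  10  11  86] [248.4 461.3] ((248.5, 461.0), (10.0, 9.0), 90.0)
200 [311 457  10  11  82] [315.5 462.1] ((315.5, 462.0), (10.0, 9.0), 90.0)
```

View pics/c0.png

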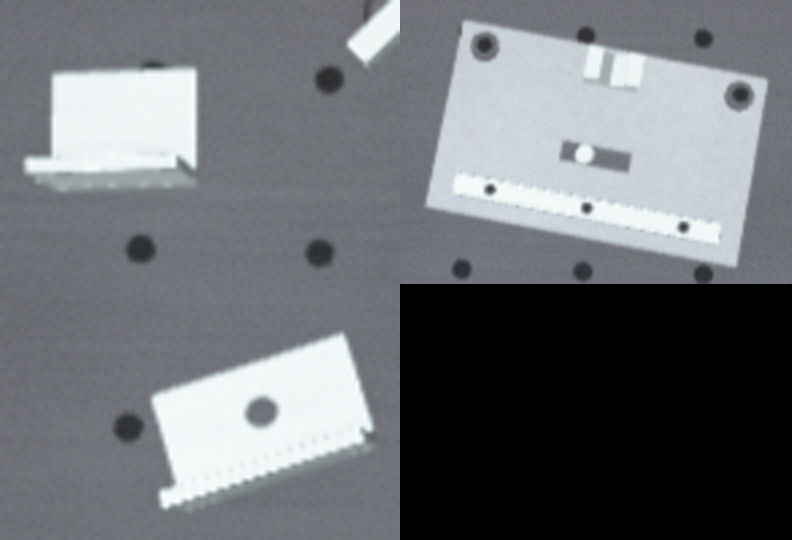

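The crop confirms it: A has the hole at (185.5,273) and is the longer piece, so it is the cleat. B has no hole and is the blank. The jig pin is at about (333.5,237), on the +y side of the slot, whose centre is near (338,238). Now I'll turn these into positions.

```bash
cat > m.py <<'E'
from h import *
g=lambda c,x0,y0,k,ox=0:(np.array(c,float)-[ox,0])/k+[x0,y0]-0.5+0.5/k
A=lambda c:g(c,120,170,4); B=lambda c:g(c,265,180,2.7,400)
def ang(v): return np.degrees(np.arctan2(-v[0],v[1])) # yaw of axis along +y
base=cast("top",B([[463,21],[767,80],[737,266],[427,207]]),.012)
c=base.mean(0); print("jig base",base[:,:2].round(4).tolist(),c.round(4)); 
print("sizes",[np.linalg.norm(base[i]-base[(i+1)%4]).round(4) for i in range(4)])
ydir=(base[0]-base[1])+(base[3]-base[2]); yaw=ang(ydir); print("jig yaw",yaw)
f=cast("top",B([[455,174],[720,222],[718,243],[453,192]]),.026); print("fence",f[:,:2].round(4).tolist(),"yaw",ang(f[0]-f[1]),"mid face",(f[:2].mean(0)).round(4),np.linalg.norm(f[0]-f[1]))
s=cast("top",B([[563,141],[631,153],[627,172],[559,160]]),.012);print("slot",s.mean(0).round(4),np.linalg.norm(s[0]-s[1]))
p=cast("top",B([[585,154]]),.020)[0];print("pin",p.round(4))
Rz=R.from_euler('z',yaw,degrees=True)
fm=f[:2].mean(0)
for n,q in(("slot",s.mean(0)),("pin",p),("centre",c)): print(n,"in fence frame",Rz.inv().apply(q-fm).round(4))
im=cv2.cvtColor(cv2.imread("pics/top0.png"),cv2.COLOR_BGR2GRAY)
sub=im[264:283,176:196].astype(float); w=np.clip(200-sub,0,None); w[w<15]=0
yy,xx=np.mgrid[264:283,176:196]; hp=[(w*xx).sum()/w.sum(),(w*yy).sum()/w.sum()]; h=cast("top",[hp],.005)[0]
print("hole px",hp,h.round(4))
e=cast("top",A([[152,395],[344,334]]),.008); print("far edge",e[:,:2].round(4).tolist(),np.linalg.norm(e[0]-e[1]),ang(e[0]-e[1]))
t=cast("top",A([[160,491],[361,428],[373,430],[365,440],[162,509]]),.05); print("upright top",t[:,:2].round(4).tolist(),ang(t[4]-t[3]))
cy=ang(e[0]-e[1]); Rc=R.from_euler('z',cy,degrees=True)
for n,q in(("edge mid",e.mean(0)),("up",t[0]),("up",t[4]),("up",t[2]),("up",t[3])): print(n,"rel hole",Rc.inv().apply(q-h).round(4))
E
python3 m.py
```

```text
jig base [[0.6566, 0.0043], [0.6123, -0.2515], [0.456, -0.2256], [0.4991, 0.0296]] [ 0.556  -0.1108  0.012 ]
sizes [np.float64(0.2595), np.float64(0.1584), np.float64(0.2588), np.float64(0.1595)]
jig yaw -9.694491956380746
fence [[0.525, 0.0069], [0.4905, -0.2094], [0.4733, -0.2078], [0.5102, 0.0081]] yaw -9.067365810972458 mid face [ 0.5077 -0.1013  0.026 ] 0.21904798039262582
slot [ 0.5442 -0.108   0.012 ] 0.05722735837361757
pin [ 0.5448 -0.0991  0.02  ]
slot in fence frame [ 0.0371 -0.0005 -0.014 ]
pin in fence frame [ 0.0362  0.0083 -0.006 ]
centre in fence frame [ 0.0492 -0.0013 -0.014 ]
hole px [np.float64(184.9249536751081), np.float64(272.5450895614577)] [0.4596 0.2268 0.005 ]
far edge [[0.4672, 0.2863], [0.5034, 0.1829]] 0.10954774812586433 19.256393021274693
upright top [[0.4132, 0.2667], [0.4485, 0.1632], [0.4476, 0.1568], [0.4422, 0.1608], [0.4039, 0.2651]] 20.209015198150418
edge mid rel hole [ 0.0269 -0.0011  0.003 ]
up rel hole [-0.0305  0.053   0.045 ]
up rel hole [-0.0399  0.0545  0.045 ]
up rel hole [-0.0343 -0.0621  0.045 ]
up rel hole [-0.0381 -0.0566  0.045 ]
```

Everything fits the stated sizes: base 259×159 mm, fence 219 mm, slot 57 mm, cleat length 110 mm. The cleat's yaw is about +19.7° and the jig's about −9.6°. I'll swing the arm round to the cleat on an arc.

{"op": "drive_tool", "data": {"motion": [[[0,-6,0],[0,0,0],1],[[0,-6,0],[0,0,0],1],[[5.7,-0.3,0],[0,0,-6.2],1],[[5.7,-0.3,0],[0,0,-6.2],1],[[5.7,-0.3,0],[0,0,-6.2],1],[[5.7,-0.3,0],[0,0,-6.2],1],[[5.7,-0.3,0],[0,0,-6.2],1],[[5.7,-0.3,0],[0,0,-6.2],1],[[5.7,-0.3,0],[0,0,-6.2],1],[[5.7,-0.3,0],[0,0,-6.2],1],[[5.7,-0.3,0],[0,0,-6.2],1],[[5.7,-0.3,0],[0,0,-6.2],1]], "force": 30}}

```text
time: 1.6
position: [0.5214, -0.0922, 0.2919]
tool_rot: [-2.402, -2.024, 0.0]
ft_force: [0.2, -0.3, -1.1]
grip_width: 1.0
grip_force: 0.0
```

{"op": "drive_tool", "data": {"motion": [[[5.7,-0.3,0],[0,0,-6.2],1],[[5.7,-0.3,0],[0,0,-6.2],1],[[5.7,-0.3,0],[0,0,-6.2],1],[[5.7,-0.3,0],[0,0,-6.2],1],[[5.7,-0.3,0],[0,0,-6.2],1],[[0,0,0],[0,0,0],1],[[0,0,0],[0,0,0],1]]}}

```text
time: 2.48
position: [0.4943, 0.1861, 0.2919]
tool_rot: [1.779, 2.589, -0.002]
ft_force: [-0.1, -0.8, -0.1]
grip_width: 1.0
grip_force: 0.0
```

```bash
cat >> h.py <<'E'
def plan(x,y,z,yaw):  # tool pointing down, tool y heading = yaw (deg); prints shift cm, turn deg
    s=ctrl.get_state(); r0=R.from_rotvec(s["tool_rot"]); t=np.radians(yaw)
    r1=R.from_matrix(np.array([[-np.sin(t),np.cos(t),0],[np.cos(t),np.sin(t),0],[0,0,-1]]).T@np.eye(3)) if 0 else R.from_matrix(np.c_[[-np.sin(t),np.cos(t),0],[np.cos(t),np.sin(t),0],[0,0,-1]])
    print("pos",s["position"].round(4),"t",s["time"],"shift cm",(r0.inv().apply(np.array([x,y,z])-s["position"])*100).round(2),"turn",np.degrees((r0.inv()*r1).as_rotvec()).round(2),"F",s["ft_force"].round(2),"w",round(s["grip_width"]*87,1))
E
python3 -c "
from h import *
plan(.4276,.2154,.16,19.7)"
```

```text
pos [0.4943 0.1861 0.2919] t 2.475 shift cm [ 5.14 -5.17 13.19] turn [-0.04  0.05  1.31] F [-0.08 -0.78 -0.1 ] w 87.0
```

{"op": "drive_tool", "data": {"motion": [[[2.6,-2.6,4],[0,0,1.3],1],[[2.5,-2.6,4],[0,0,0],1],[[0,0,4],[0,0,0],1],[[0,0,0],[0,0,0],1],[[0,0,0],[0,0,0],1]], "force": 50}}

```text
time: 3.1
position: [0.4293, 0.2158, 0.1734]
tool_rot: [1.811, 2.567, 0.002]
ft_force: [0.4, -1.0, 0.6]
grip_width: 1.002
grip_force: 0.0
```

```bash
python3 -c "
from h import *
plan(.4276,.2154,.089,19.7)
im=ctrl.get_image('side')[:,:,::-1]; im2=ctrl.get_image('top')[:,:,::-1]
a=cv2.resize(im[220:420,200:400],None,fx=2,fy=2);b=cv2.resize(im2[200:400,80:280],None,fx=2,fy=2)
cv2.imwrite('pics/c1.png',np.hstack([a,b]))"
```

```text
pos [0.4293 0.2158 0.1734] t 3.1 shift cm [ 0.02 -0.18  8.44] turn [ 0.08 -0.02 -0.11] F [ 0.41 -0.98  0.57] w 87.1
```

View pics/c1.png

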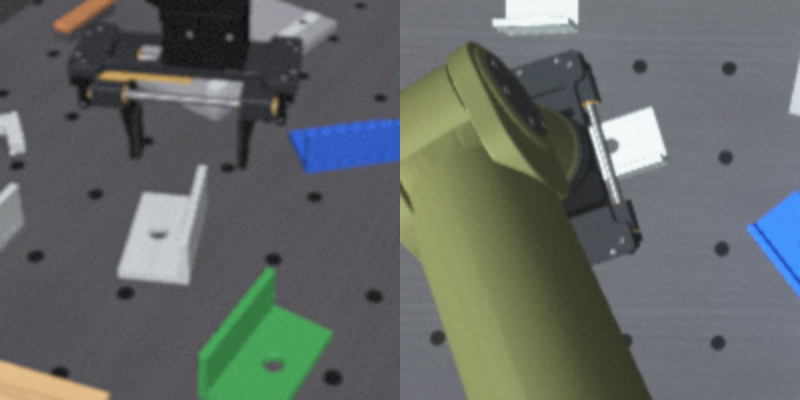

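The side crop shows the open fingers, with tips at about crop (135,155) and (243,165), straddling the line of the cleat's upright leg, top near (203,168). The blue and green pieces are clear, so I'll go down and grip.

{"op": "drive_tool", "data": {"motion": [[[0,-0.1,4],[0,0,0],1],[[0,-0.1,3],[0,0,0],1],[[0,0,1.4],[0,0,0],1],[[0,0,0],[0,0,0],1],[[0,0,0],[0,0,0],1]]}}

```text
time: 3.82
position: [0.4269, 0.2163, 0.0895]
tool_rot: [1.807, 2.568, 0.003]
ft_force: [0.4, -0.3, -0.7]
grip_width: 1.002
grip_force: 0.0
```

{"op": "drive_tool", "data": {"motion": [[[0,0,0],[0,0,0],0.4],[[0,0,0],[0,0,0],0],[[0,0,0],[0,0,0],-0.3],[[0,0,0],[0,0,0],-0.6],[[0,0,0],[0,0,0],-0.8],[[0,0,0],[0,0,0],-1],[[0,0,0],[0,0,0],-1],[[0,0,0],[0,0,0],-1]]}}

```text
time: 4.82
position: [0.4259, 0.2158, 0.0882]
tool_rot: [-1.808, -2.569, 0.0]
ft_force: [0.4, 0.6, -0.9]
grip_width: 0.172
grip_force: 0.0
```

{"op": "drive_tool", "data": {"motion": [[[0,0,0],[0,0,0],-1],[[0,0,0],[0,0,0],-1],[[0,0,0],[0,0,0],-1]]}}

```text
time: 5.2
position: [0.4263, 0.2159, 0.0883]
tool_rot: [1.808, 2.569, 0.001]
ft_force: [3.0, 1.5, -2.2]
grip_width: 0.089
grip_force: 50.0
```

```bash
python3 -c "
from h import *
plan(.4276,.2154,.2,19.7)"
```

```text
pos [0.4263 0.2159 0.0883] t 5.2 shift cm [ -0.09   0.12 -11.17] turn [ 0.06 -0.01  0.04] F [ 3.04  1.54 -2.24] w 7.7
```

```bash
cat >> h.py <<'E'
def J(fx,fy,z): # tcp world from fence frame
    t=np.radians(-9.6); return np.array([.507,-.1005,0])+fx*np.array([np.cos(t),np.sin(t),0])+fy*np.array([-np.sin(t),np.cos(t),0])+[0,0,z]
def rows(p1,yaw0,yaw1,n):
    p0=ctrl.get_state()["position"]; d=(np.asarray(p1)-p0)/n
    for i in range(n):
        t=np.radians(yaw0+(yaw1-yaw0)*i/n); ex=np.array([-np.sin(t),np.cos(t)]); ey=np.array([np.cos(t),np.sin(t)])
        print([round(100*d[:2]@ex,2),round(100*d[:2]@ey,2),round(-100*d[2],2)],-round((yaw1-yaw0)/n,2))
E
python3 -c "
from h import *
p=J(.010,-.0565,0); p[2]=ctrl.get_state()['position'][2]; print(p); rows(p,19.7,-9.6,9)"
```

```text
[ 0.50743753 -0.15787646  0.08830077]
[np.float64(-4.21), np.float64(-0.55), np.float64(-0.0)] 3.26
[np.float64(-4.24), np.float64(-0.31), np.float64(-0.0)] 3.26
[np.float64(-4.25), np.float64(-0.07), np.float64(-0.0)] 3.26
[np.float64(-4.25), np.float64(0.17), np.float64(-0.0)] 3.26
[np.float64(-4.23), np.float64(0.41), np.float64(-0.0)] 3.26
[np.float64(-4.2), np.float64(0.65), np.float64(-0.0)] 3.26
[np.float64(-4.16), np.float64(0.89), np.float64(-0.0)] 3.26
[np.float64(-4.1), np.float64(1.12), np.float64(-0.0)] 3.26
[np.float64(-4.03), np.float64(1.36), np.float64(-0.0)] 3.26
```

{"op": "drive_tool", "data": {"motion": [[[0,0,-2],[0,0,0],-1],[[0,0,-4],[0,0,0],-1],[[0,0,-4],[0,0,0],-1],[[0,0,0],[0,0,0],-1],[[0,0,0],[0,0,0],-1]]}}

```text
time: 5.82
position: [0.4243, 0.2146, 0.1861]
tool_rot: [-1.807, -2.567, 0.006]
ft_force: [-0.7, 0.1, -8.9]
grip_width: 0.087
grip_force: 50.0
```

{"op": "drive_tool", "data": {"motion": [[[-4.2,-0.55,0],[0,0,3.26],-1],[[-4.2,-0.3,0],[0,0,3.26],-1],[[-4.2,-0.1,0],[0,0,3.26],-1],[[-4.2,0.2,0],[0,0,3.26],-1],[[-4.2,0.4,0],[0,0,3.26],-1],[[-4.2,0.65,0],[0,0,3.26],-1],[[-4.2,0.9,0],[0,0,3.26],-1],[[-4.1,1.1,0],[0,0,3.26],-1],[[-4,1.35,0],[0,0,3.26],-1],[[0,0,0],[0,0,0],-1],[[0,0,0],[0,0,0],-1],[[0,0,0],[0,0,0],-1]]}}

```text
time: 7.32
position: [0.5063, -0.1551, 0.1875]
tool_rot: [-2.396, -2.029, 0.001]
ft_force: [0.8, 0.1, -7.2]
grip_width: 0.088
grip_force: 50.0
```

```bash
python3 -c "
from h import *
plan(*J(.010,-.0565,.130),-9.6)
im=ctrl.get_image('side')[:,:,::-1]; im2=ctrl.get_image('top')[:,:,::-1]
a=cv2.resize(im[140:340,200:400],None,fx=2,fy=2);b=cv2.resize(im2[150:350,260:460],None,fx=2,fy=2)
cv2.imwrite('pics/c2.png',np.hstack([a,b]))"
```

```text
pos [ 0.5063 -0.1551  0.1875] t 7.325 shift cm [-0.26  0.17  5.74] turn [-0.09 -0.04  0.11] F [ 0.75  0.09 -7.21] w 7.6
```

View pics/c2.png

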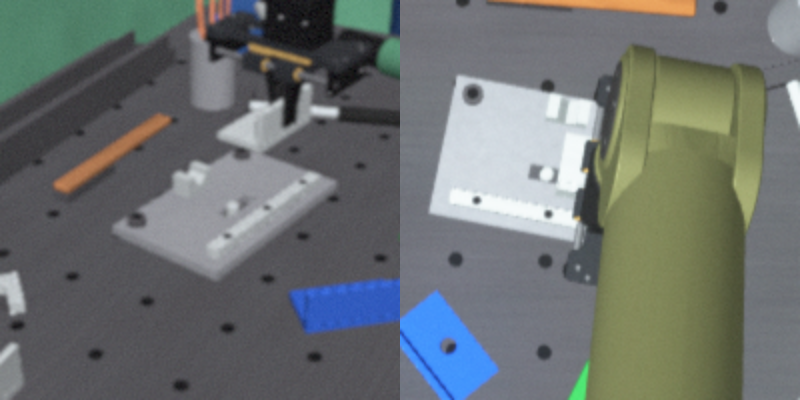

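The side crop shows the cleat held level above the jig. The top crop shows the pin at (547,174), still uncovered on the +y side of the cleat's end at about x=560. I'll lower until the underside is about 20 mm up, 6 mm clear of the fence.

{"op": "drive_tool", "data": {"motion": [[[-0.25,0.2,3],[0,0,0],-1],[[0,0,2.7],[0,0,0],-1],[[0,0,1.5],[0,0,0],-1],[[0,0,0.6],[0,0,0],-1],[[0,0,0],[0,0,0],-1],[[0,0,0],[0,0,0],-1],[[0,0,0],[0,0,0],-1]]}}

```text
time: 8.3
position: [0.5087, -0.1594, 0.1111]
tool_rot: [2.398, 2.027, 0.001]
ft_force: [-0.2, -0.3, -8.1]
grip_width: 0.09
grip_force: 50.0
```

```bash
python3 -c "
from h import *
plan(*J(.004,-.0565,.1003),-9.6)"
```

```text
pos [ 0.5087 -0.1594  0.1111] t 8.3 shift cm [ 0.13 -0.75  1.08] turn [ 0.08  0.03 -0.  ] F [-0.18 -0.26 -8.06] w 7.8
```

{"op": "drive_tool", "data": {"motion": [[[0,-0.2,0.3],[0,0,0],-1],[[0,-0.2,0],[0,0,0],-1],[[0,-0.1,0],[0,0,0],-1],[[0,-0.1,0],[0,0,0],-1],[[0,0,0],[0,0,0],-1],[[0,0,0],[0,0,0],-1]]}}

```text
time: 9.05
position: [0.5024, -0.1582, 0.1073]
tool_rot: [2.399, 2.028, 0.0]
ft_force: [-0.3, -1.4, -7.4]
grip_width: 0.084
grip_force: 50.0
```

{"op": "drive_tool", "data": {"motion": [[[0,-0.05,0],[0,0,0],-1],[[0,-0.05,0],[0,0,0],-1],[[0,0,0],[0,0,0],-1]]}}

```text
time: 9.43
position: [0.502, -0.1582, 0.1075]
tool_rot: [2.398, 2.027, 0.002]
ft_force: [5.0, -0.3, -9.9]
grip_width: 0.088
grip_force: 50.0
```

There's 5 N against the fence, so the heel is touching it. Now I'll set the cleat down gently on the bed.

{"op": "drive_tool", "data": {"motion": [[[0,0,0.2],[0,0,0],-1],[[0,0,0.2],[0,0,0],-1],[[0,0,0.1],[0,0,0],-1],[[0,0,0.1],[0,0,0],-1],[[0,0,0],[0,0,0],-1],[[0,0,0],[0,0,0],-1]]}}

```text
time: 10.18
position: [0.502, -0.1582, 0.1016]
tool_rot: [2.398, 2.027, 0.002]
ft_force: [4.4, -1.1, -5.5]
grip_width: 0.087
grip_force: 50.0
```

{"op": "drive_tool", "data": {"motion": [[[0,0,0.05],[0,0,0],-1],[[0,0,0.05],[0,0,0],-1],[[0,0,0],[0,0,0],-1],[[0,0,0],[0,0,0],-1]]}}

```text
time: 10.68
position: [0.502, -0.1582, 0.1007]
tool_rot: [2.398, 2.027, 0.002]
ft_force: [5.4, 0.3, -4.5]
grip_width: 0.088
grip_force: 50.0
```

{"op": "drive_tool", "data": {"motion": [[[0,0,0.05],[0,0,0],-1],[[0,0,0.05],[0,0,0],-1],[[0,0,0],[0,0,0],-1],[[0,0,0],[0,0,0],-1]]}}

```text
time: 11.18
position: [0.5021, -0.1582, 0.1003]
tool_rot: [2.398, 2.027, 0.001]
ft_force: [3.6, -0.5, 6.0]
grip_width: 0.087
grip_force: 50.0
```

The bed contact is at z=0.1003, as predicted, and the cleat is set down with its hole at about y=−59 mm. Now I'll raise it just over the pin's height (8 mm), keep the heel on the fence, and slide it along to rest lightly on the pin.

{"op": "drive_tool", "data": {"motion": [[[0,0,-0.5],[0,0,0],-1],[[0,0,-0.5],[0,0,0],-1],[[0,0,0],[0,0,0],-1],[[0.6,0,0],[0,0,0],-1],[[0.6,0,0],[0,0,0],-1],[[0.6,0,0],[0,0,0],-1],[[0.6,0,0],[0,0,0],-1],[[0,0,0],[0,0,0],-1],[[0,0,0],[0,0,0],-1]]}}

```text
time: 12.3
position: [0.5057, -0.1365, 0.1087]
tool_rot: [2.398, 2.025, -0.0]
ft_force: [8.3, -4.4, -6.4]
grip_width: 0.09
grip_force: 50.0
```

```bash
cat >> h.py <<'E'
def fr():
    s=ctrl.get_state(); t=np.radians(-9.6); ri=R.from_euler('z',-9.6,degrees=True).inv()
    print("t",s["time"],"fence frame mm",(ri.apply(s["position"]-[.507,-.1005,0])*1000).round(2),"F",ri.apply(s["ft_force"]).round(1),"M",ri.apply(s["torque"]).round(2),"rot",(np.degrees((R.from_rotvec(s["tool_rot"])).as_matrix()[2,:2])).round(2))
E
python3 -c "
from h import *
fr()"
```

```text
t 12.3 fence frame mm [  4.7  -35.72 108.68] F [ 8.9 -2.9 -6.4] M [-0.98 -1.99 -0.06] rot [-0.13  0.14]
```

{"op": "drive_tool", "data": {"motion": [[[0.2,0.04,0.05],[0,0,0],-1],[[0,0,0.03],[0,0,0],-1],[[0,0,0],[0,0,0],-1],[[0,0,0],[0,0,0],-1]]}}

```text
time: 12.8
position: [0.5059, -0.1353, 0.1083]
tool_rot: [2.399, 2.024, -0.002]
ft_force: [4.2, -5.7, -2.8]
grip_width: 0.085
grip_force: 50.0
```

```bash
python3 -c "
from h import *
fr()"
```

```text
t 12.8 fence frame mm [  4.73 -34.48 108.25] F [ 5.1 -5.  -2.8] M [-1.07 -1.42 -0.05] rot [-0.19  0.08]
```

Touching the pin top with about 5 N. Sliding along the fence.

{"op": "drive_tool", "data": {"motion": [[[0.3,0,0],[0,0,0],-1],[[0.3,0,0],[0,0,0],-1],[[0.3,0,0],[0,0,0],-1],[[0.3,0,0],[0,0,0],-1],[[0.3,0,0],[0,0,0],-1]]}}

```text
time: 13.42
position: [0.5083, -0.1217, 0.1083]
tool_rot: [2.398, 2.022, -0.005]
ft_force: [3.8, -7.5, -2.0]
grip_width: 0.087
grip_force: 50.0
```

```bash
python3 -c "
from h import *
fr()"
```

```text
t 13.425 fence frame mm [  4.79 -20.72 108.28] F [ 5.  -6.7 -2. ] M [-1.7  -1.52 -0.04] rot [-0.29  0.08]
```

{"op": "drive_tool", "data": {"motion": [[[0.3,0,0],[0,0,0],-1],[[0.3,0,0],[0,0,0],-1],[[0.3,0,0],[0,0,0],-1],[[0.3,0,0],[0,0,0],-1],[[0.3,0,0],[0,0,0],-1],[[0.3,0,0],[0,0,0],-1]]}}

```text
time: 14.18
position: [0.5113, -0.1041, 0.1082]
tool_rot: [2.398, 2.022, -0.005]
ft_force: [5.0, -7.8, -3.0]
grip_width: 0.087
grip_force: 50.0
```

```bash
python3 -c "
from h import *
fr()"
```

```text
t 14.175 fence frame mm [  4.87  -2.8  108.23] F [ 6.3 -6.9 -3. ] M [-1.77 -1.57 -0.07] rot [-0.3   0.09]
```

{"op": "drive_tool", "data": {"motion": [[[0.2,0,0.02],[0,0,0],-1],[[0.2,0,0],[0,0,0],-1],[[0.2,0,0],[0,0,0],-1],[[0,0,0],[0,0,0],-1]]}}

```text
time: 14.68
position: [0.5124, -0.098, 0.1081]
tool_rot: [2.398, 2.023, -0.005]
ft_force: [4.2, -6.9, -1.6]
grip_width: 0.093
grip_force: 50.0
```

```bash
python3 -c "
from h import *
fr()"
```

```text
t 14.675 fence frame mm [  4.87   3.35 108.11] F [ 5.3 -6.1 -1.6] M [-1.66 -1.49 -0.08] rot [-0.29  0.08]
```

{"op": "drive_tool", "data": {"motion": [[[0.1,0,0],[0,0,0],-1],[[0.1,0,0],[0,0,0],-1],[[0,0,0],[0,0,0],-1]]}}

```text
time: 15.05
position: [0.5126, -0.0963, 0.108]
tool_rot: [2.398, 2.022, -0.005]
ft_force: [5.7, -8.6, -2.2]
grip_width: 0.091
grip_force: 50.0
```

{"op": "drive_tool", "data": {"motion": [[[0.1,0,0],[0,0,0],-1],[[0,0,0],[0,0,0],-1]]}}

```text
time: 15.3
position: [0.5129, -0.0951, 0.108]
tool_rot: [2.398, 2.023, -0.004]
ft_force: [6.0, -7.6, -4.4]
grip_width: 0.092
grip_force: 50.0
```

{"op": "drive_tool", "data": {"motion": [[[0.1,0,0],[0,0,0],-1],[[0,0,0],[0,0,0],-1]]}}

```text
time: 15.55
position: [0.5132, -0.0934, 0.1077]
tool_rot: [2.398, 2.023, -0.003]
ft_force: [7.0, -6.4, -6.5]
grip_width: 0.086
grip_force: 50.0
```

```bash
python3 -c "
from h import *
fr()"
```

```text
t 15.55 fence frame mm [  4.92   8.08 107.66] F [ 8.  -5.1 -6.5] M [-1.33 -1.74 -0.1 ] rot [-0.21  0.1 ]
```

The support is gone (Fz is back to the bare weight) and z is sinking, so the hole's rim has come over the pin's top. I'll go on 2 mm and probe downward.

{"op": "drive_tool", "data": {"motion": [[[0.1,0.02,0],[0,0,0],-1],[[0.1,0,0],[0,0,0],-1],[[0,0,0.1],[0,0,0],-1],[[0,0,0.05],[0,0,0],-1],[[0,0,0],[0,0,0],-1],[[0,0,0],[0,0,0],-1]]}}

```text
time: 16.3
position: [0.5138, -0.0903, 0.1062]
tool_rot: [2.399, 2.025, -0.001]
ft_force: [5.2, -3.5, -4.6]
grip_width: 0.09
grip_force: 50.0
```

```bash
python3 -c "
from h import *
fr()"
```

```text
t 16.3 fence frame mm [  4.99  11.21 106.22] F [ 5.7 -2.6 -4.6] M [-0.73 -1.6  -0.14] rot [-0.13  0.08]
```

{"op": "drive_tool", "data": {"motion": [[[0,0,0.05],[0,0,0],-1],[[0,0,0.05],[0,0,0],-1],[[0,0,0],[0,0,0],-1]]}}

```text
time: 16.68
position: [0.5138, -0.0901, 0.1055]
tool_rot: [2.399, 2.025, -0.001]
ft_force: [5.3, -4.3, -3.0]
grip_width: 0.088
grip_force: 50.0
```

```bash
python3 -c "
from h import *
fr()"
```

```text
t 16.675 fence frame mm [  4.97  11.41 105.5 ] F [ 6.  -3.3 -3. ] M [-0.7  -1.4  -0.16] rot [-0.13  0.07]
```

{"op": "drive_tool", "data": {"motion": [[[-0.05,0.02,0],[0,0,0],-1],[[0,0,0.1],[0,0,0],-1],[[0,0,0],[0,0,0],-1],[[0,0,0],[0,0,0],-1]]}}

```text
time: 17.18
position: [0.5138, -0.0902, 0.1044]
tool_rot: [2.399, 2.026, -0.001]
ft_force: [4.5, -3.4, -3.9]
grip_width: 0.087
grip_force: 50.0
```

```bash
python3 -c "
from h import *
fr()"
```

```text
t 17.175 fence frame mm [  5.03  11.25 104.42] F [ 5.  -2.6 -3.9] M [-0.52 -1.33 -0.11] rot [-0.1   0.05]
```

Sinking freely over the pin, with no build-up of force. I'll lower the remaining 4 mm.

{"op": "drive_tool", "data": {"motion": [[[-0.04,0.01,0.1],[0,0,0],-1],[[0,0,0.1],[0,0,0],-1],[[0,0,0],[0,0,0],-1],[[0,0,0],[0,0,0],-1]]}}

```text
time: 17.68
position: [0.5139, -0.0905, 0.1024]
tool_rot: [2.399, 2.026, -0.001]
ft_force: [4.8, -2.5, -2.8]
grip_width: 0.087
grip_force: 50.0
```

```bash
python3 -c "
from h import *
fr()"
```

```text
t 17.675 fence frame mm [  5.09  11.   102.35] F [ 5.2 -1.7 -2.8] M [-0.49 -1.42 -0.08] rot [-0.09  0.05]
```

{"op": "drive_tool", "data": {"motion": [[[-0.02,0,0.1],[0,0,0],-1],[[0,0,0.05],[0,0,0],-1],[[0,0,0.05],[0,0,0],-1],[[0,0,0],[0,0,0],-1],[[0,0,0],[0,0,0],-1]]}}

```text
time: 18.3
position: [0.5138, -0.0906, 0.1004]
tool_rot: [2.399, 2.026, -0.001]
ft_force: [5.1, -1.9, -3.0]
grip_width: 0.084
grip_force: 50.0
```

```bash
python3 -c "
from h import *
fr()"
```

```text
t 18.3 fence frame mm [  5.07  10.94 100.38] F [ 5.3 -1.1 -3. ] M [-0.39 -1.32 -0.11] rot [-0.08  0.04]
```

{"op": "drive_tool", "data": {"motion": [[[0,0,0.04],[0,0,0],-1],[[0,0,0.02],[0,0,0],-1],[[0,0,0],[0,0,0],-1],[[0,0,0],[0,0,0],-1]]}}

```text
time: 18.8
position: [0.5138, -0.0906, 0.1003]
tool_rot: [2.399, 2.026, -0.001]
ft_force: [4.1, -3.8, 1.5]
grip_width: 0.088
grip_force: 50.0
```

```bash
python3 -c "
from h import *
fr()"
```

```text
t 18.8 fence frame mm [  5.09  10.91 100.31] F [ 4.7 -3.1  1.5] M [-0.61 -1.1  -0.06] rot [-0.1   0.04]
```

The cleat is seated on the bed at z=0.1003, the same height as the first set-down. I'll release it, back off upward and check.

{"op": "drive_tool", "data": {"motion": [[[0,0,0],[0,0,0],-0.7],[[0,0,0],[0,0,0],-0.5],[[0,0,0],[0,0,0],-0.3],[[0,0,0],[0,0,0],-0.3],[[0,0,0],[0,0,0],-0.3],[[0,0,-1],[0,0,0],-0.3],[[0,0,-3],[0,0,0],-0.3],[[0,0,-5],[0,0,0],-0.3],[[0,0,-5],[0,0,0],-0.3]]}}

```text
time: 19.92
position: [0.5136, -0.0891, 0.2422]
tool_rot: [2.399, 2.028, 0.0]
ft_force: [1.1, 0.1, -0.3]
grip_width: 0.35
grip_force: 0.0
```

{"op": "drive_tool", "data": {"motion": [[[-4,-1,-4],[0,0,0],-0.3],[[-6,-1,0],[0,0,0],-0.3],[[-6,-1,0],[0,0,0],-0.3],[[-6,0,0],[0,0,0],-0.3],[[-6,0,0],[0,0,0],-0.3],[[0,0,0],[0,0,0],-0.3],[[0,0,0],[0,0,0],-0.3]]}}

```text
time: 20.8
position: [0.4378, -0.3596, 0.2805]
tool_rot: [-2.399, -2.028, -0.002]
ft_force: [0.4, 1.0, 0.1]
grip_width: 0.353
grip_force: 0.0
```

```bash
python3 -c "
from h import *
fr()
im=ctrl.get_image('side')[:,:,::-1]; im2=ctrl.get_image('top')[:,:,::-1]
cv2.imwrite('pics/top9.png',im2)
a=cv2.resize(im[170:320,230:380],None,fx=2.6,fy=2.6);b=cv2.resize(im2[160:310,260:410],None,fx=2.6,fy=2.6)
cv2.imwrite('pics/c3.png',np.hstack([a,b]))"
```

```text
t 20.8 fence frame mm [ -24.99 -267.02  280.51] F [0.2 1.1 0.1] M [ 0.01 -0.08 -0.03] rot [0.05 0.03]
```

View pics/c3.png

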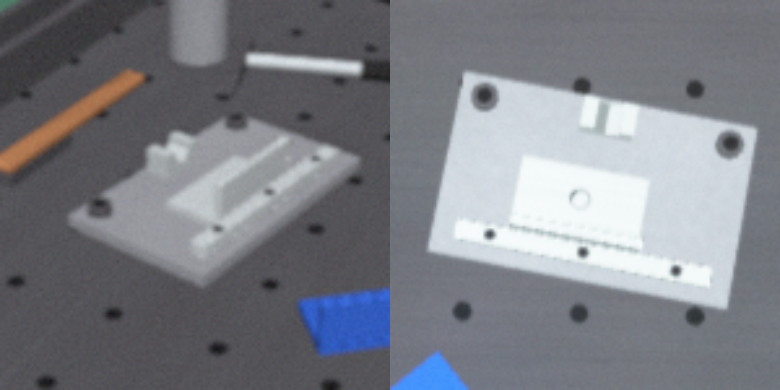

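The top crop shows the pin filling the hole at (580,199), the heel along the fence and the cleat parallel to it. The side crop shows the cleat lying flat, and nothing else in these views has moved. Handing in.

```bash
python3 -c "
from bench import ctrl
print(ctrl.close_job())"
```

```text
the job is handed in; nothing more can be done
None
```

The cleat is flat on the jig bed with its heel along the fence and its hole over the locating pin. It was released and the job handed in at about 21 s; contact forces I read stayed under about 15 N, though on its way along the fence I lifted it about 8 mm to get onto the pin before it dropped.

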